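# Draw a plug gauge part-way out of its slanted bush and hold it

### The arm

A 6-joint arm with a two-finger parallel gripper is mounted at the origin on a cart in front of the work surface, level with it; the furniture and walls round the work are solid. World frame = base frame: x ahead of the robot, y to its left, z up, the work surface at z = 0. Lengths are in m, angles in rad, forces in N, time in s.
With the tool pointing down it reaches from about 0.325 to 1 m from the base axis. Payload 5.1 kg.
Tool frame: the origin (TCP) lies between the finger pads; the fingertips stand 8 mm ahead of it and the grasp point (between the pads) lies 11 mm behind it (tip_reach is the distance from the TCP to the fingertips, in m); z points along the fingers, y is the direction in which the jaws open and shut (so a half turn about z gives the same grasp; the last joint's range is limited). The gripper opens to 85 mm and grips with 20 to 120 N. Pads are 22 mm wide; open, the fingers measure 114 mm over their backs; the gripper's body (76 mm by 85 mm) begins 54 mm behind the grasp point. The pads swing forward as they close: fully open they stand 13 mm farther back than shut.
Start: joints at [-1.201, 0.124, 1.65, -0, 1.367, -0.083], TCP at [0.284, -0.584, 0.239] pointing down, gripper open.
Joint ranges: [-2.61, 2.61], [-1.02, 2.33], [0.03, 2.71], [-1.35, 4.49], [0.32, 2.68], [-2.91, 2.91]. Speed limits (rad/s): [2.57, 2.57, 3.14, 3.14, 3.14, 3.14].

### API

Orientations are given as a unit quaternion [x, y, z, w].
In Python, from station import get_obs, grab_frame, hand_in, find_in, tip_reach gives the robot as it stands.
- The arm moves only by the shell command python3 -m pendant 'ROWS' [FORCE]. ROWS is JSON, a list of rows, each an object with "jaw": the closure, from 0 (fully open) to 1 (shut); "dp": the shift along the tool's x, y, z in m, a list of three; "roll": the turn about the tool's z in degrees. A call has 1 to 10 rows; each row shifts and turns the commanded pose from where the row before left it, along the tool's axes as they then stand; what a row does not reach is not made up. A row lasts 1/12 s, in which the tool goes at most 41.7 mm and 7.16 degrees, less where a joint would pass 70% of its speed; a pose out of reach is approached as far as the arm can. A call with a gripper value outside its range is refused whole. The fingers move at their own pace and stop on an object; FORCE is the grip in N (left out, the last holds). Time passes only in rows, so rows that do not move let the fingers close. It gives the time, the measured TCP pose, the force and the opening at its end, in the units of the state.
- get_obs(): the state, without advancing time (a new reading comes with each control period).
- grab_frame(name): name is "scene" or "top" or "wrist"; returns a dict with "image" (420x560x3 uint8, red, green, blue), "camera_matrix" (3x3 intrinsics, pixels), "k1" (the pictures are not rectified: a ray, as slopes to the right and down, at radius r is drawn at 1 + k1 r^2 times it, then the intrinsics apply), "pose" (4x4, takes a point from camera to world coordinates); the wrist camera has in their place "T_tool_cam" (4x4, takes a point from camera to tool coordinates, whose origin is the TCP and whose axes are the flange's). Camera axes: x right, y down, z forward; pixel columns grow to the right and rows downward; lengths in m; the calibration is good to about 2 mm. A picture is of the moment at which its call begins: read the wrist's pose just before it. There is no depth.
- hand_in(): hands the job in, once; it reports no verdict.
Trained networks look in a picture, given as the dict that the camera call returned (one of the last four; its "shot" number tells which), for a name from the list of things; names that differ only in an ending like _2 or _b are one class to them, and where a whole thing is asked for, a point or a joint stands for the part that bears it (a point fixed in the world has none). Each returns a list of dicts, best first, with "score" (0 to 1); they miss things now and then, are a little off and sometimes report something else, mostly with a low value. They report only what shows in the picture. A call takes as long as a camera call. They do not tell look-alikes from the thing itself.
- find_in(picture, label): "centre" ([x, y, z] in m, in world coordinates, good to about 4 mm: the middle of the surface that is visible of it).
The state is a dict: "time": time; "joint_positions": joint angles; "qvel": joint speeds; "tau": joint torques, N m; "ee_pos": TCP position; "eef_rot": TCP orientation; "ft_force": force on the tool from outside, world axes, zero at the start; "torque": the same for the moment, N m; "grip_width": opening from 0.0 (shut) to 1.0 (fully open).
Only numpy, scipy, OpenCV 4.12 (cv2) and the standard library are available. Lean on these libraries where they do the work, as an engineer would, in place of code of your own. Each camera call takes 0.05 s, during which the arm holds its last target.

### The job

Two plug gauges sit fully home in the slanted brass bushes of the gauge stand. Grip the one with the yellow handle and draw it straight out along its bore until the whole green band on its shank is showing, for measuring, while the red band below it stays hidden in the bush the whole time; finish while still holding it there, still and in line with the bore. Do not drag, tip or lift the stand, and leave the blue-handled gauge home.

Things in the scene. Friction and masses are not known exactly. Their poses are not given: they have to be found in the camera images.
- stand: Gauge stand, loose but heavy (2.5 kg): an aluminium block 180 mm wide, 56 mm thick, 75 mm long along its two bores, leaning on a grey base plate 120 x 216 mm. Origin at the middle of its underside, on the table; z up, x level and away from the side towards which the bores lean (roughly away from the robot).
- face (a point): Point on the stand half-way between its two bores, level with the tops of the brass bushes, 93 mm above the table. z runs along the bores, out of the stand, leaning 25 degrees from vertical, roughly to the robot; y runs level from bore to bore. Bores, 19.5 mm wide, right through, are at y = +55 and -55 mm, x = 0. Bush collars: 34 mm wide, standing 3 mm above the block's face.
- gauge_yellow: Plug gauge with a yellow handle, about 140 g, round, 126 mm long; which bore it is in varies. Origin at its shoulder, z along the gauge out of the bore. Its shank below the shoulder is 18 mm wide, 70 mm long and slides freely if kept in line. Bands on the shank, from the shoulder down: green 20 to 28 mm, red 44 to 54 mm; drawn out 28 to 44 mm it shows all the green, no red.
- gauge_yellow_grip (a point): Centre of the yellow handle, on the gauge's axis, axes as the gauge's. The handle is a cylinder 22 mm in diameter, from 24 mm below this point to 22 mm above it, with a 4 mm steel tip on top. Under it is a steel collar 26 mm wide and 6 mm high; its underside, the shoulder, is 30 mm below this point and rests on the brass bush when the gauge is home.
- gauge_yellow_shoulder (a point): Centre of the underside of the yellow gauge's collar, on its axis. Its z in the frame of point face is how far the gauge is drawn out: 0 when home.
- gauge_blue_shoulder (a point): The same point of the other plug gauge, alike but for its blue handle, in the other bore 110 mm away; to be left home.
Not all that is in view belongs to the job. Leave any turquoise look-alike of the gauge_yellow alone.

How it is judged:
On the way, in this order (a step that is already met when the one before it is completed fails the run):
1. the fingers grip the yellow-handled gauge while it is still home in its bush (contact force between the fingers and gauge_yellow above 2 N and z of gauge_yellow_shoulder in the frame of face below 0.012 m), for 0.1 s.
2. the yellow gauge is drawn out in line with its bore until all the green band shows (z of gauge_yellow_shoulder in the frame of face between 0.027 and 0.045 m and angle between the z axis of gauge_yellow and the z axis of face, either way round below 0.06 rad and contact force between the fingers and gauge_yellow above 2 N), for 0.2 s.
At the end, for the whole second after the job is handed in: The fingers hold the yellow gauge at rest, drawn out 27 to 45 mm (green showing, red hidden), within 5 mm and 0.06 rad of its bore, pressing the stand with under 15 N; the stand level (0.03 rad), within 20 mm of its place; the blue gauge home within 5 mm (all of step 2 and x of gauge_yellow_shoulder in the frame of face between -0.005 and 0.005 m and contact force between gauge_yellow and stand below 15 N and linear speed of gauge_yellow below 0.01 m/s and distance of stand from where it was at the start of the episode below 0.02 m and angle between stand's own z axis and vertical below 0.03 rad and z of gauge_blue_shoulder in the frame of face below 0.005 m); the arm keeps its last pose, push and grip.
It fails at once if the red band of the yellow gauge comes out of the bush (drawn out more than 46 mm) (z of gauge_yellow_shoulder in the frame of face above 0.046 m).
It fails at once if the stand is tipped or lifted (angle between stand's own z axis and vertical above 0.08 rad or height (world z) of stand above 0.008 m).
It fails at once if the stand is dragged more than 25 mm (distance of stand from where it was at the start of the episode above 0.025 m).
It fails at once if the blue gauge is drawn out more than 8 mm (z of gauge_blue_shoulder in the frame of face above 0.008 m).
It also fails if it takes over 42 s, if anything falls off the work surface, if the arm or the gripper's body presses on something with over 40 N, if the wrist force passes 120 N, or if a joint passes its speed limit or range.

## Working session

There is one attempt and no reset: what is moved stays moved. The work goes in short steps, Python scripts to look and compute and a shell command to move; the robot and the scene stay as the last step left them, time stands still between calls to the robot, and variables do not carry over. Pictures are saved under pics/ and viewed, and the job is handed in when it is done.

```bash
mkdir -p pics; ls; python3 - <<'E'
from station import *
import cv2,numpy as np
o=get_obs(); print(o)
for n in ["scene","top","wrist"]:
    f=grab_frame(n); cv2.imwrite(f"pics/{n}0.png",cv2.cvtColor(f["image"],cv2.COLOR_RGB2BGR))
    print(n,f["camera_matrix"],f["k1"],f.get("pose"),f.get("T_tool_cam"))
    for l in ["gauge_yellow","gauge_yellow_grip","gauge_blue_shoulder","stand"]:
        print(l,[(np.round(d["centre"],3),round(d["score"],2)) for d in find_in(f,l)])
E
```

```text
pics
{'time': 0.0, 'joint_positions': array([-1.20059204e+00,  1.24495055e-01,  1.65168508e+00, -6.71443481e-07,
        1.36752632e+00, -8.25723738e-02]), 'qvel': array([-1.56208520e-05, -4.29423825e-04,  1.82222289e-03, -1.08586950e-03,
       -3.76101985e-04,  1.96513691e-03]), 'tau': array([ 7.17281746e-04, -4.23622477e+01, -3.65447509e+01, -5.75873719e-05,
        7.06652892e-03, -1.27754703e-05]), 'ee_pos': array([ 0.2841214 , -0.58394111,  0.23805297]), 'eef_rot': array([ 9.74482863e-01,  2.24459422e-01, -1.51801307e-04, -1.04594387e-03]), 'ft_force': array([-0.08825891,  0.9755585 , -0.21515091]), 'torque': array([-0.04191602,  0.05044772,  0.01100816]), 'grip_width': 1.0002730212100088}
scene [[526.03569671   0.         272.78143451]
 [  0.         526.03569671 200.87164542]
 [  0.           0.           1.        ]] 0.003536544402615154 [[-0.53371755 -0.55993039  0.63373775 -0.01949848]
 [-0.84562514  0.34629684 -0.40619775  0.4832153 ]
 [ 0.00798108 -0.75269945 -0.65831592  0.65878607]
 [ 0.          0.          0.          1.        ]] None
gauge_yellow [(array([0.484, 0.
[... 744 characters left out ...]
57)]
gauge_yellow_grip [(array([0.48 , 0.279, 0.016]), 0.88), (array([0.487, 0.127, 0.137]), 0.65)]
gauge_blue_shoulder [(array([0.513, 0.019, 0.132]), 0.49)]
stand [(array([0.528, 0.08 , 0.079]), 0.72)]
wrist [[302.98026675   0.         281.04737624]
 [  0.         302.98026675 207.52382522]
 [  0.           0.           1.        ]] -0.03853948124290231 None [[-9.75827685e-05 -9.65029800e-01 -2.62140182e-01  6.69827541e-02]
 [ 9.99999993e-01 -7.68538732e-05 -8.93281212e-05  3.91834650e-04]
 [ 6.60578106e-05 -2.62140189e-01  9.65029801e-01 -1.34875142e-01]
 [ 0.00000000e+00  0.00000000e+00  0.00000000e+00  1.00000000e+00]]
gauge_yellow []
gauge_yellow_grip []
gauge_blue_shoulder []
stand []
```

View pics/scene0.png

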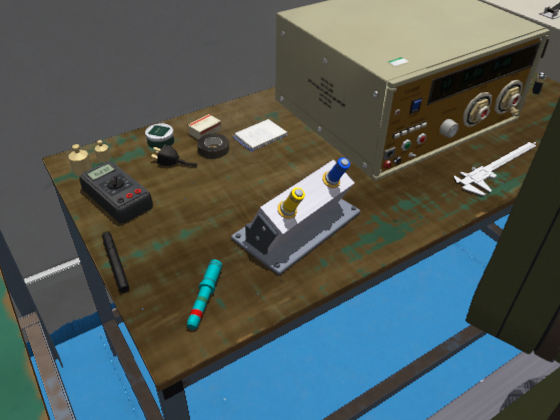

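View pics/top0.png

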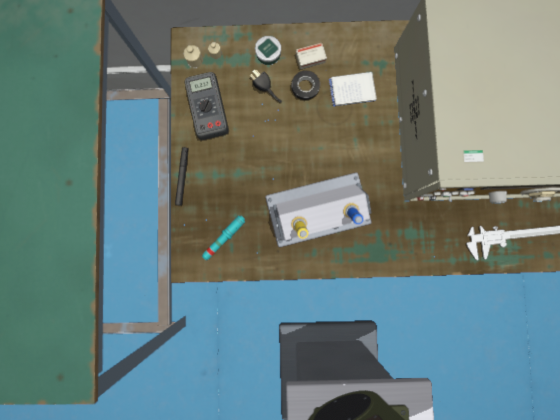

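```bash
cat > h.py <<'E'
from station import *
import cv2,numpy as np
from scipy.spatial.transform import Rotation as R
from scipy.optimize import least_squares
def save(n,im,s=1):
    im=cv2.cvtColor(im,cv2.COLOR_RGB2BGR)
    if s!=1: im=cv2.resize(im,None,fx=s,fy=s,interpolation=cv2.INTER_CUBIC)
    cv2.imwrite(f"pics/{n}.png",im)
def wristpose(o,f):
    T=np.eye(4);T[:3,:3]=R.from_quat(o["eef_rot"]).as_matrix();T[:3,3]=o["ee_pos"]
    return T@f["T_tool_cam"]
def proj(f,P,X):
    X=np.atleast_2d(X); c=(X-P[:3,3])@P[:3,:3]
    s=c[:,:2]/c[:,2:]; r2=(s**2).sum(1,keepdims=True); s=s*(1+f["k1"]*r2)
    K=f["camera_matrix"]; return s*[K[0,0],K[1,1]]+K[:2,2]
def masks(im,near=None):
    h=cv2.cvtColor(im,cv2.COLOR_RGB2HSV)
    out={}
    for n,(a,b,sm) in dict(y=(22,33,170),b=(108,125,170)).items():
        m=((h[...,0]>=a)&(h[...,0]<=b)&(h[...,1]>=sm)&(h[...,2]>60)).astype(np.uint8)
        k,l,st,c=cv2.connectedComponentsWithStats(m)
        out[n]=sorted([(int(st[i,4]),np.round(c[i],1).tolist(),st[i,:4].tolist(),i) for i in range(1,k)],reverse=True)[:4]
        out[n+'l']=l
    return out
def faceR(yaw): return R.from_euler('z',yaw).as_matrix()@R.from_euler('y',-25,degrees=True).as_matrix()
E
python3 - <<'E'
from h import *
print(tip_reach if not callable(tip_reach) else tip_reach())
for n,c in [("scene",(120,320,240,380)),("top",(150,280,230,410))]:
    f=grab_frame(n); m=masks(f["image"]); print(n,m['y'],m['b'])
    save(n+"crop",f["image"][c[0]:c[1],c[2]:c[3]],4 if n=="top" else 3)
E
```

```text
0.008
scene [(215, [292.5, 201.3], [284, 188, 21, 24], 3), (14, [324.4, 179.4], [323, 175, 5, 9], 2), (14, [279.4, 209.9], [278, 205, 4, 10], 5), (1, [325.0, 173.0], [325, 173, 1, 1], 1)] [(226, [337.7, 170.7], [329, 157, 21, 25], 3), (1, [418.0, 102.0], [418, 102, 1, 1], 2), (1, [416.0, 103.0], [416, 103, 1, 1], 1)]
top [(29, [298.8, 224.5], [296, 222, 8, 7], 1)] [(45, [351.6, 211.8], [348, 209, 9, 8], 1), (15, [354.7, 216.1], [352, 214, 8, 7], 2)]
```

View pics/scenecrop.png

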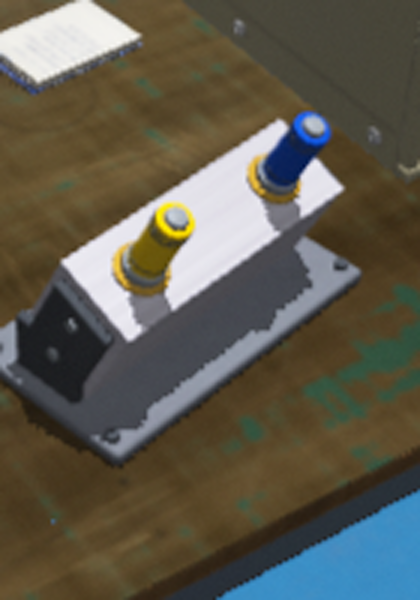

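View pics/topcrop.png

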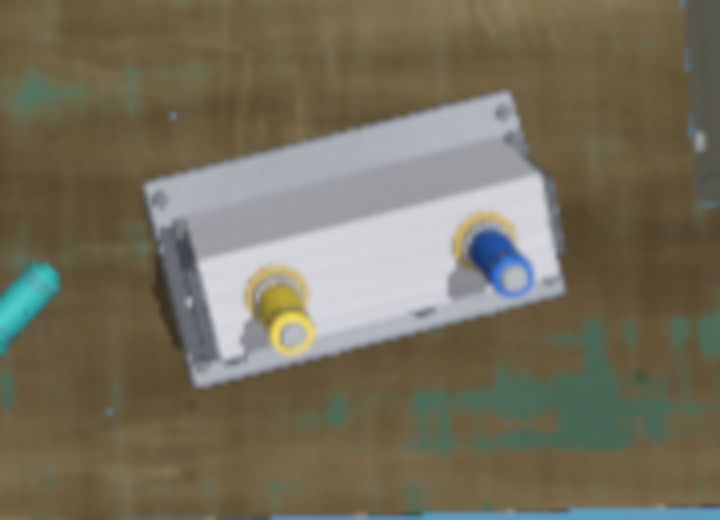

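```bash
python3 - <<'E'
from h import *
fs=grab_frame("scene"); ft=grab_frame("top")
obs=[(fs,1,(299.0,191.7)),(fs,-1,(344.7,161.7)),(ft,1,(302.7,233.2)),(ft,-1,(358.2,218.9))]
def X(p,s,z): return np.array([p[0],p[1],.093])+faceR(p[2])@[0,s*.055,z]
def res(p,idx=range(4)): return np.concatenate([(proj(obs[i][0],obs[i][0]["pose"],X(p,obs[i][1],.056))[0]-obs[i][2]) for i in idx])
for idx in [range(4),[0,1],[2,3]]:
    r=least_squares(res,[.5,.075,.25],args=(idx,)); print(r.x,np.round(r.fun,1))
    p=r.x; print("grip",X(p,1,.03),"tip",X(p,1,.056),"blue",X(p,-1,.03))
# yaw from plate corners in top
P=ft["pose"];K=ft["camera_matrix"]
q=np.array([(146,187),(510,93),(565,292),(200,386)])/4+[230,150]-.4
s=(q-K[:2,2])/K[0,0]; 
for _ in range(5): s=(q-K[:2,2])/K[0,0]/(1+ft["k1"]*(s**2).sum(1,keepdims=True))
d=np.c_[s,np.ones(4)]@P[:3,:3].T; w=P[:3,3]+d*((.008-P[2,3])/d[:,2:]); print(w, w.mean(0))
for a,b in [(0,1),(3,2),(3,0),(2,1)]: v=w[b]-w[a]; print(np.linalg.norm(v),np.degrees(np.arctan2(v[1],v[0])))
E
```

```text
[0.51036364 0.07240996 0.22358318] [-1.  -0.5 -0.8 -1.   0.6  1.1  0.6  1.1]
grip [0.48580579 0.12322982 0.12018923] tip [0.47509122 0.12079349 0.14375324] blue [0.51019555 0.0159678  0.12018923]
[0.50810092 0.07228813 0.22139507] [-0.1  0.2  0.1 -0.3]
grip [0.48365433 0.1231616  0.12018923] tip [0.47293445 0.12074872 0.14375324] blue [0.50780932 0.01584647 0.12018923]
[0.51249636 0.07349359 0.22420184] [-0.  0.  0. -0.]
grip [0.48790708 0.12429824 0.12018923] tip [0.47719401 0.12185528 0.14375324] blue [0.51236318 0.01705133 0.12018923]
[[ 0.56734577  0.19465157  0.008     ]
 [ 0.6154105  -0.01360278  0.008     ]
 [ 0.5013947  -0.0391149   0.008     ]
 [ 0.45443159  0.16714521  0.008     ]] [0.53464564 0.07726977 0.008     ]
0.21372901085363954 -77.00380703938316
0.21153904062834755 -77.17306952878297
0.11621622376939807 13.690825663138662
0.11683522497359866 12.61271561559142
```

Candidates: yellow handle in the stand (scene 292,201), blue handle in the stand (338,170), and a turquoise look-alike lying on the table (205,295). The crop confirms the yellow one in the stand's left (+y) bore is the target. The grip point is about (0.486, 0.1235, 0.120), with the stand yawed about 13°.

```bash
python3 -m pendant '[{"jaw":0,"dp":[0.0236,-0.0312,-0.002],"roll":1.3},{"jaw":0,"dp":[0.024,-0.031,-0.002],"roll":1.3},{"jaw":0,"dp":[0.024,-0.031,-0.002],"roll":1.3},{"jaw":0,"dp":[0.024,-0.031,-0.002],"roll":1.3},{"jaw":0,"dp":[0.025,-0.030,-0.002],"roll":1.3},{"jaw":0,"dp":[0.025,-0.030,-0.002],"roll":1.3},{"jaw":0,"dp":[0.026,-0.029,-0.002],"roll":1.3},{"jaw":0,"dp":[0.027,-0.028,-0.002],"roll":1.3},{"jaw":0,"dp":[0.028,-0.027,-0.002],"roll":1.3},{"jaw":0,"dp":[0.028,-0.026,-0.002],"roll":1.4}]'; python3 - <<'E'
from h import *
o=get_obs(); M=R.from_quat(o["eef_rot"]).as_matrix(); print(o["ee_pos"],M)
print("to (0.44,.115,.26):",M.T@(np.array([.44,.115,.26])-o["ee_pos"]))
E
```

```text
time: 1.78
ee_pos: [0.4218, -0.221, 0.2599]
eef_rot: [0.994, 0.111, 0.001, 0.0]
ft_force: [-0.1, -1.5, 0.2]
grip_width: 1.001
[ 0.42175817 -0.22096093  0.25987842] [[ 9.75307253e-01  2.20849655e-01  1.09182489e-03]
 [ 2.20850496e-01 -9.75307408e-01 -7.19357822e-04]
 [ 9.05994974e-04  9.42724969e-04 -9.99999145e-01]]
to (0.44,.115,.26): [ 0.09198864 -0.32363637 -0.00034334]
```

```bash
python3 -m pendant '[{"jaw":0,"dp":[0.0138,-0.0322,0],"roll":0},{"jaw":0,"dp":[0.0138,-0.0322,0],"roll":0},{"jaw":0,"dp":[0.0138,-0.0322,0],"roll":0},{"jaw":0,"dp":[0.0138,-0.0322,0],"roll":0},{"jaw":0,"dp":[0.0138,-0.0322,0],"roll":0},{"jaw":0,"dp":[0.0138,-0.0322,0],"roll":0},{"jaw":0,"dp":[0.0138,-0.0322,0],"roll":0},{"jaw":0,"dp":[0.0138,-0.0322,0],"roll":0},{"jaw":0,"dp":[0.0138,-0.0322,0],"roll":0},{"jaw":0,"dp":[0.0138,-0.0322,0],"roll":0}]'; python3 -m pendant '[{"jaw":0,"dp":[0,0,0],"roll":0},{"jaw":0,"dp":[0,0,0],"roll":0}]'; python3 - <<'E'
from h import *
o=get_obs(); f=grab_frame("wrist"); P=wristpose(o,f); im=f["image"].copy()
print(o["ee_pos"],masks(im)['y'],masks(im)['b'])
for p in [(.5104,.0724,.2236),(.5125,.0735,.2242),(.508,.0723,.2214)]:
    for s in (1,-1):
        Xs=np.array([p[0],p[1],.093])+np.array([[0,s*.055,z] for z in (0,.006,.052,.056)])@faceR(p[2]).T
        uv=proj(f,P,Xs); print(s,np.round(uv,1).tolist())
        for u in uv: cv2.circle(im,tuple(int(round(v)) for v in u),2,(255,0,255),-1)
save("w1",f["image"]);save("w1o",im)
E
```

```text
time: 2.62
ee_pos: [0.4844, 0.1236, 0.2597]
eef_rot: [0.994, 0.112, 0.0, 0.0]
ft_force: [0.9, -0.0, -0.4]
grip_width: 0.999
time: 2.78
ee_pos: [0.4842, 0.1233, 0.2593]
eef_rot: [0.994, 0.114, -0.0, 0.0]
ft_force: [-0.8, -0.1, 0.2]
grip_width: 1.001
[0.48424865 0.1232924  0.25929073] [(242, [279.9, 190.2], [272, 179, 22, 22], 5), (229, [282.4, 210.1], [271, 201, 25, 22], 11), (23, [282.4, 176.3], [276, 175, 14, 4], 3), (15, [283.0, 199.4], [276, 199, 15, 3], 10)] [(190, [407.1, 210.3], [396, 202, 24, 21], 8), (100, [405.5, 190.6], [400, 181, 14, 18], 4), (7, [410.0, 199.6], [407, 199, 7, 2], 5), (5, [399.0, 177.2], [397, 177, 5, 2], 2)]
1 [[281.3, 179.7], [281.3, 183.1], [281.2, 213.9], [281.2, 217.0]]
-1 [[390.1, 180.2], [391.8, 183.7], [406.2, 214.3], [407.7, 217.4]]
1 [[280.7, 177.4], [280.7, 180.9], [280.6, 211.4], [280.6, 214.4]]
-1 [[389.8, 177.9], [391.4, 181.4], [405.9, 211.8], [407.3, 214.8]]
1 [[280.9, 181.9], [280.8, 185.4], [280.7, 216.3], [280.7, 219.4]]
-1 [[389.5, 182.6], [391.1, 186.1], [405.4, 217.0], [406.8, 220.1]]
```

View pics/w1o.png

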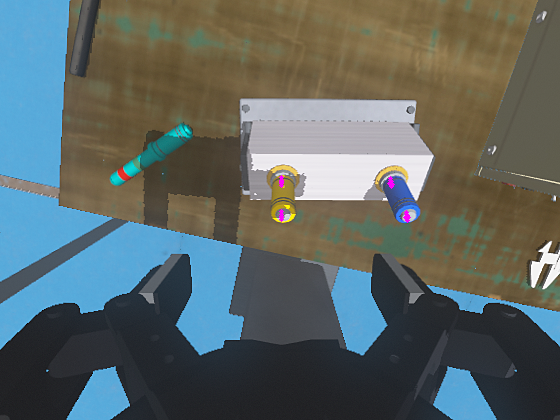

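```bash
python3 - <<'E'
import cv2
im=cv2.imread("pics/w1.png")[90:240,230:440]
cv2.imwrite("pics/w1z.png",cv2.resize(im,None,fx=3.8,fy=3.8,interpolation=cv2.INTER_CUBIC))
E
```

```text
(no output)
```

View pics/w1z.png

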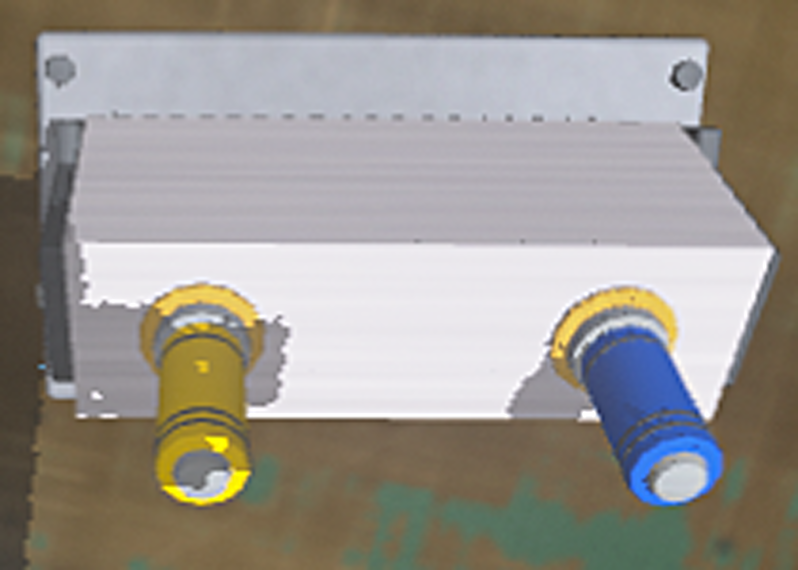

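```bash
python3 -m pendant '[{"jaw":0,"dp":[0.001,0.001,0.02],"roll":0.4},{"jaw":0,"dp":[0.001,0.001,0.02],"roll":0},{"jaw":0,"dp":[0.001,0,0.02],"roll":0},{"jaw":0,"dp":[0,0,0.02],"roll":0},{"jaw":0,"dp":[0,0,0.009],"roll":0},{"jaw":0,"dp":[0,0,0],"roll":0},{"jaw":0,"dp":[0,0,0],"roll":0}]'; python3 - <<'E'
from h import *
o=get_obs(); f=grab_frame("wrist"); P=wristpose(o,f); im=f["image"].copy()
print(o["ee_pos"],np.degrees(2*np.arctan2(o["eef_rot"][1],o["eef_rot"][0])))
M=P@np.linalg.inv(f["T_tool_cam"])
for d in (-.011,.0,.02,.04,.07):
    print(d,proj(f,P,(M@[0,0,d,1])[:3]))
save("w2",im); save("w2z",im[140:330,160:400],3)
E
```

```text
time: 3.42
ee_pos: [0.4877, 0.1197, 0.1705]
eef_rot: [0.994, 0.108, -0.0, 0.0]
ft_force: [-0.3, -0.0, 0.7]
grip_width: 1.004
[0.48772625 0.11966968 0.17048604] 12.364792986705192
-0.011 [[280.56700534 278.60074404]]
0.0 [[280.60641854 267.62872578]]
0.02 [[280.66540772 251.21906416]]
0.04 [[280.71229197 238.18693523]]
0.07 [[280.7669556  223.00370261]]
```

View pics/w2z.png

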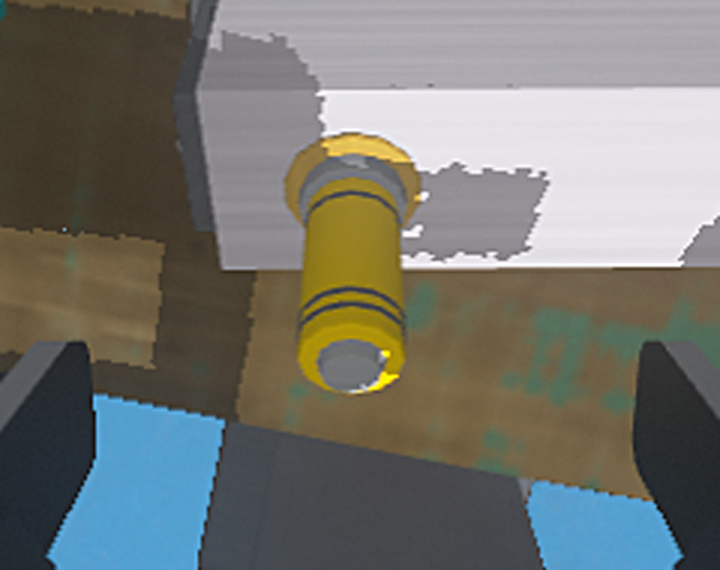

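```bash
python3 -m pendant '[{"jaw":0,"dp":[0,-0.002,0],"roll":0},{"jaw":0,"dp":[0,0,0.015],"roll":0},{"jaw":0,"dp":[0,0,0.015],"roll":0},{"jaw":0.3,"dp":[0,0,0.015],"roll":0},{"jaw":0.4,"dp":[0,0,0.015],"roll":0},{"jaw":0.4,"dp":[0,0,0],"roll":0},{"jaw":0.4,"dp":[0,0,0],"roll":0},{"jaw":0.4,"dp":[0,0,0],"roll":0}]'; python3 - <<'E'
from h import *
o=get_obs(); f=grab_frame("wrist"); P=wristpose(o,f); im=f["image"].copy()
print(o["ee_pos"],np.degrees(2*np.arctan2(o["eef_rot"][1],o["eef_rot"][0])),o["ft_force"],o["grip_width"])
M=P@np.linalg.inv(f["T_tool_cam"])
for d in (-.03,-.011,.0,.02):
    print(d,proj(f,P,(M@[0,0,d,1])[:3]))
save("w3z",im[180:380,160:400],3)
f=grab_frame("scene"); save("s3z",f["image"][100:280,200:400],3)
E
```

```text
time: 4.13
ee_pos: [0.4884, 0.1227, 0.1121]
eef_rot: [0.994, 0.108, 0.001, -0.0]
ft_force: [-0.7, 0.1, -0.2]
grip_width: 0.6
[0.48838739 0.12267671 0.11205015] 12.447155666910959 [-0.69536151  0.08307174 -0.23610384] 0.6004051466051837
-0.03 [[280.48006526 302.09660622]]
-0.011 [[280.56467038 278.60359645]]
0.0 [[280.60422188 267.63126273]]
0.02 [[280.66341806 251.22116239]]
```

View pics/w3z.png

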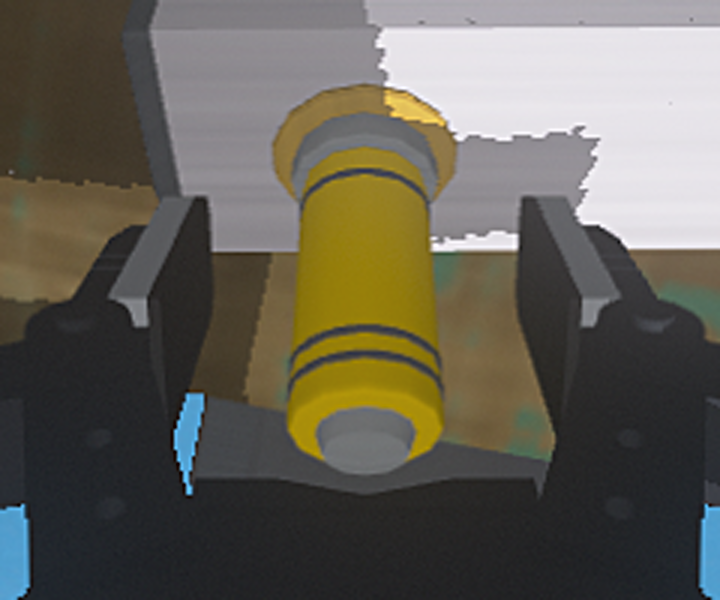

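View pics/s3z.png

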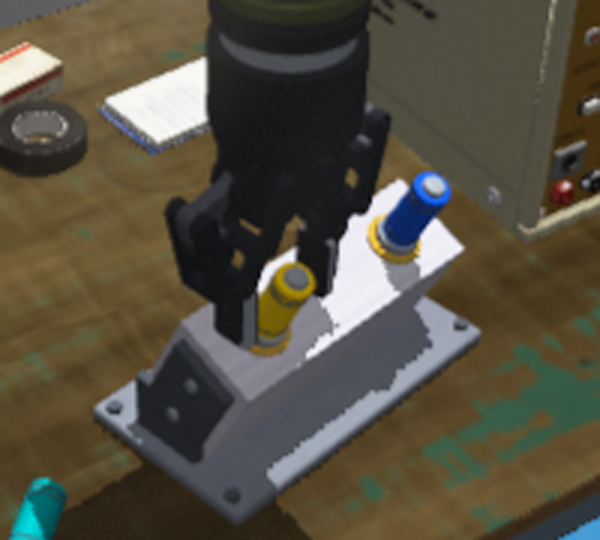

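```bash
python3 -m pendant '[{"jaw":0.65,"dp":[0,0,0],"roll":0},{"jaw":0.7,"dp":[0,0,0],"roll":0},{"jaw":0.73,"dp":[0,0,0],"roll":0},{"jaw":0.76,"dp":[0,0,0],"roll":0},{"jaw":0.8,"dp":[0,0,0],"roll":0},{"jaw":0.9,"dp":[0,0,0],"roll":0},{"jaw":0.9,"dp":[0,0,0],"roll":0},{"jaw":0.9,"dp":[0,0,0],"roll":0}]' 40;  python3 - <<'E'
from h import *
o=get_obs(); f=grab_frame("wrist"); P=wristpose(o,f); im=f["image"].copy()
print(o["ee_pos"],np.degrees(2*np.arctan2(o["eef_rot"][1],o["eef_rot"][0])),o["ft_force"],o["torque"],o["grip_width"])
save("w4z",im[180:380,160:400],3)
f=grab_frame("scene"); save("s4z",f["image"][100:280,200:400],3)
E
```

```text
time: 4.9
ee_pos: [0.4876, 0.1225, 0.1109]
eef_rot: [0.994, 0.108, 0.0, 0.0]
ft_force: [-2.0, -0.2, 5.1]
grip_width: 0.243
[0.48755051 0.12247149 0.11089876] 12.442041495952566 [-1.95562531 -0.18583745  5.11888226] [-0.09192932  0.29719679  0.00461666] 0.24341592935136455
```

View pics/w4z.png

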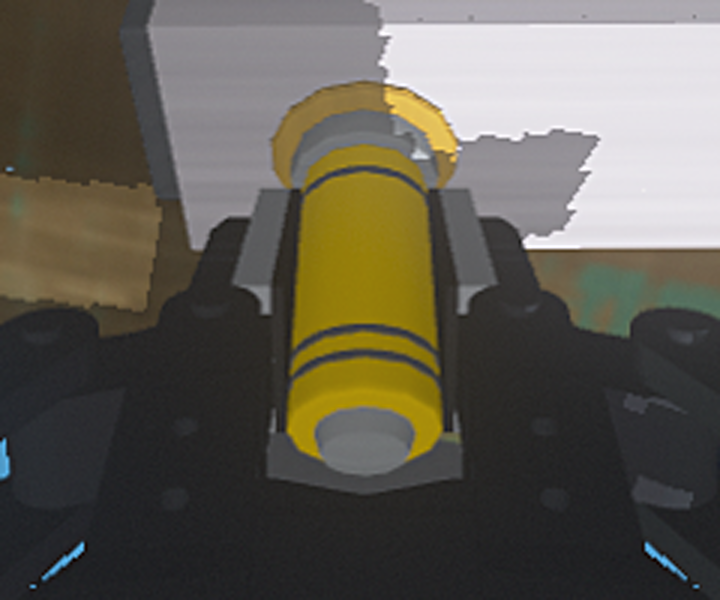

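View pics/s4z.png

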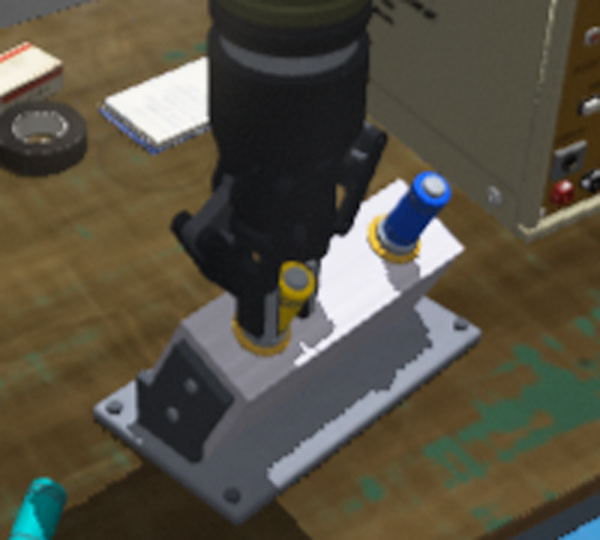

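```bash
python3 -m pendant '[{"jaw":0.9,"dp":[-0.0006,0,-0.0014],"roll":0},{"jaw":0.9,"dp":[-0.0006,0,-0.0014],"roll":0},{"jaw":0.9,"dp":[-0.0007,0,-0.0014],"roll":0},{"jaw":0.9,"dp":[-0.0006,0,-0.0013],"roll":0},{"jaw":0.9,"dp":[-0.0007,0,-0.0013],"roll":0},{"jaw":0.9,"dp":[0,0,0],"roll":0}]' 60;  python3 - <<'E'
from h import *
o=get_obs(); f=grab_frame("wrist"); P=wristpose(o,f); im=f["image"].copy()
print(o["ee_pos"],o["ft_force"],o["torque"],o["grip_width"])
save("w5z",im[180:380,160:400],3)
E
```

```text
time: 5.5
ee_pos: [0.484, 0.1217, 0.1172]
eef_rot: [0.994, 0.108, -0.0, 0.0]
ft_force: [1.0, 0.2, -1.6]
grip_width: 0.244
[0.48395473 0.12172631 0.11718926] [ 0.95268977  0.19062177 -1.5855378 ] [-1.54863578e-05 -8.71875487e-02 -1.46686606e-02] 0.24414540902643325
```

View pics/w5z.png

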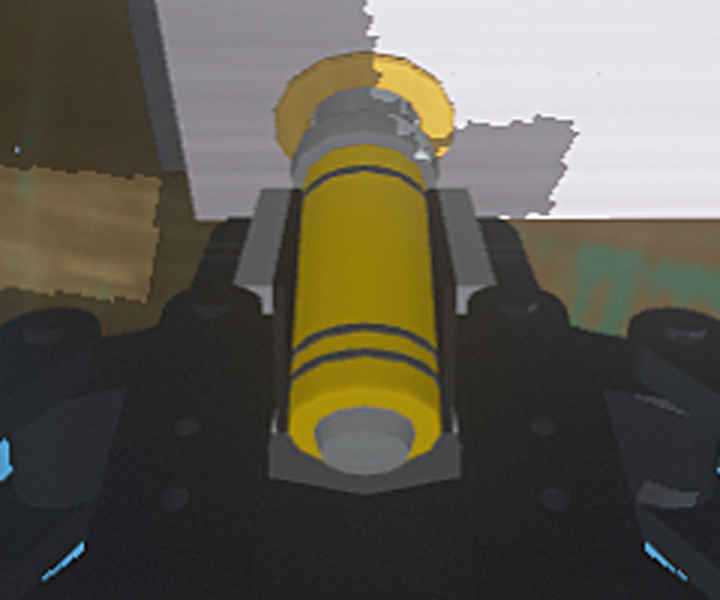

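The gauge slides freely: about 7 mm out, no slip, and only its own weight on the wrist.

```bash
python3 -m pendant '[{"jaw":0.9,"dp":[-0.0008,0,-0.0018],"roll":0},{"jaw":0.9,"dp":[-0.0009,0,-0.0018],"roll":0},{"jaw":0.9,"dp":[-0.0008,0,-0.0018],"roll":0},{"jaw":0.9,"dp":[-0.0009,0,-0.0018],"roll":0},{"jaw":0.9,"dp":[-0.0008,0,-0.0018],"roll":0},{"jaw":0.9,"dp":[-0.0009,0,-0.0018],"roll":0},{"jaw":0.9,"dp":[-0.0008,0,-0.0018],"roll":0},{"jaw":0.9,"dp":[-0.0009,0,-0.0018],"roll":0},{"jaw":0.9,"dp":[-0.0008,0,-0.0018],"roll":0},{"jaw":0.9,"dp":[0,0,0],"roll":0}]';  python3 - <<'E'
from h import *
o=get_obs(); f=grab_frame("wrist"); P=wristpose(o,f); im=f["image"].copy()
print(o["ee_pos"],o["ft_force"],o["torque"],o["grip_width"])
save("w6z",im[130:330,160:400],3)
f=grab_frame("scene"); save("s6z",f["image"][100:280,200:400],3)
E
```

```text
time: 6.38
ee_pos: [0.4767, 0.1201, 0.1337]
eef_rot: [0.994, 0.108, 0.0, 0.0]
ft_force: [0.1, 0.2, -0.7]
grip_width: 0.238
[0.47665946 0.1200827  0.13370948] [ 0.11421479  0.18412575 -0.71092486] [-0.01426486  0.02144787 -0.00483236] 0.23822227762881182
```

View pics/w6z.png

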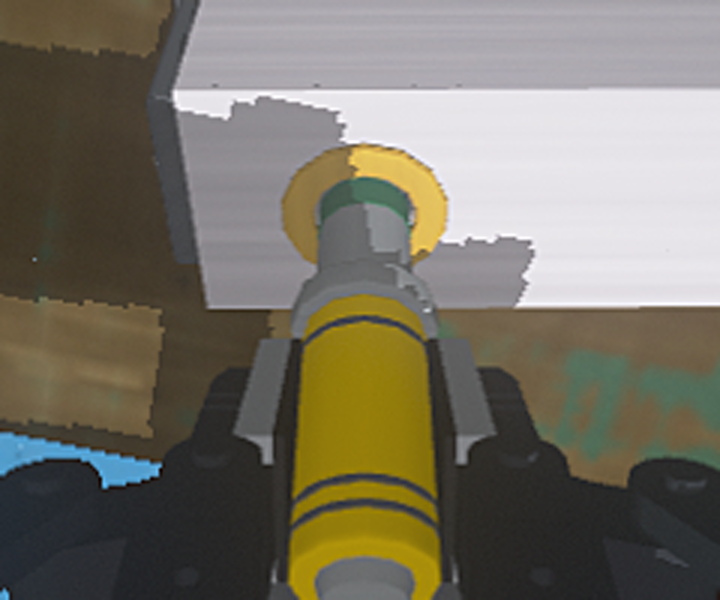

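View pics/s6z.png

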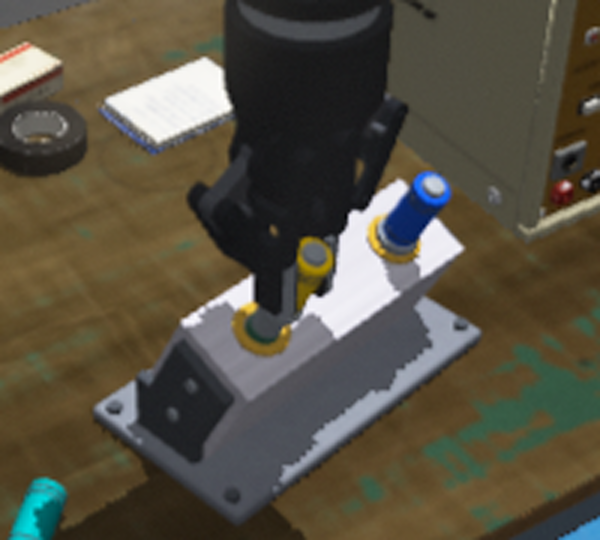

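```bash
python3 -m pendant '[{"jaw":0.9,"dp":[-0.0008,0,-0.0017],"roll":0},{"jaw":0.9,"dp":[-0.0007,0,-0.0017],"roll":0},{"jaw":0.9,"dp":[-0.0008,0,-0.0017],"roll":0},{"jaw":0.9,"dp":[-0.0008,0,-0.0017],"roll":0},{"jaw":0.9,"dp":[-0.0007,0,-0.0016],"roll":0},{"jaw":0.9,"dp":[-0.0008,0,-0.0016],"roll":0},{"jaw":0.9,"dp":[0,0,0],"roll":0},{"jaw":0.9,"dp":[0,0,0],"roll":0},{"jaw":0.9,"dp":[0,0,0],"roll":0}]';  python3 - <<'E'
from h import *
o=get_obs(); f=grab_frame("wrist"); P=wristpose(o,f); im=f["image"].copy()
print(o["ee_pos"],o["ft_force"],o["torque"],o["grip_width"])
save("w7z",im[130:330,160:400],3)
f=grab_frame("scene"); save("s7z",f["image"][100:280,200:400],3)
E
```

```text
time: 7.23
ee_pos: [0.4722, 0.1191, 0.1433]
eef_rot: [0.994, 0.108, -0.0, 0.0]
ft_force: [-1.3, 0.6, -1.6]
grip_width: 0.238
[0.47218015 0.1191248  0.14326993] [-1.25562543  0.62257784 -1.64128419] [-0.0163941   0.02943145  0.04146201] 0.2376052792884241
```

View pics/w7z.png

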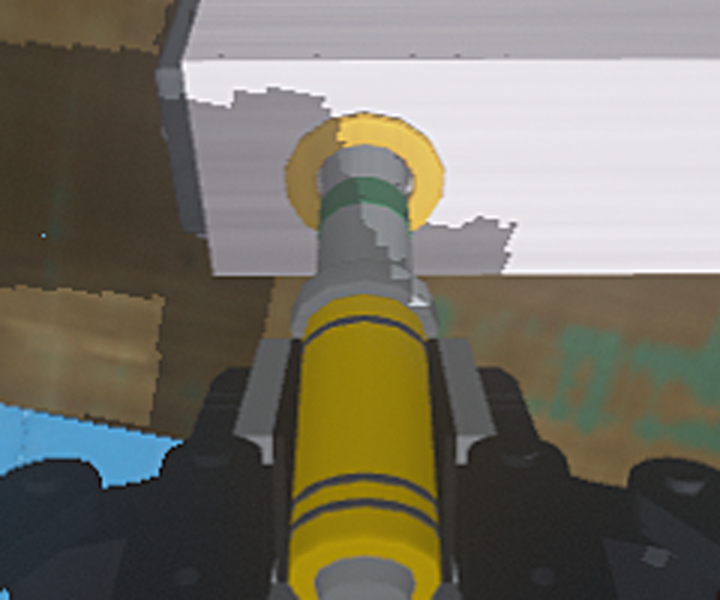

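View pics/s7z.png

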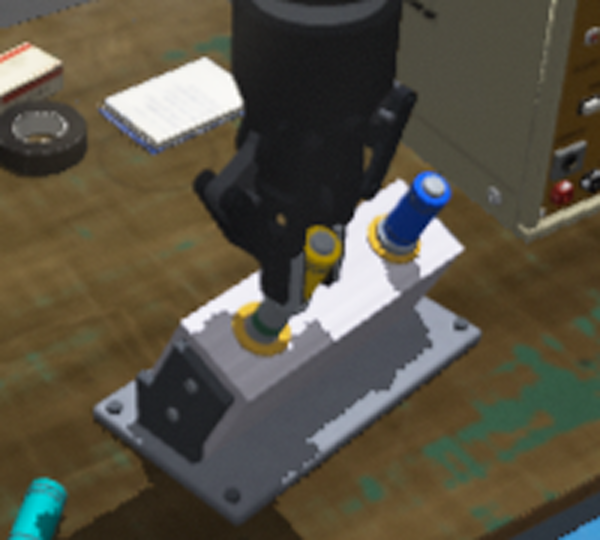

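The wrist picture shows the whole green band (wrist crop 365,205) with plain steel below it, and no red. The shank is centred in the bush. The scene picture shows the stand and the blue gauge (415,210) where they were.

```bash
python3 -m pendant '[{"jaw":0.9,"dp":[0,0,0],"roll":0},{"jaw":0.9,"dp":[0,0,0],"roll":0},{"jaw":0.9,"dp":[0,0,0],"roll":0}]' && python3 -c "
from station import *
print(abs(get_obs()['qvel']).max()); print(hand_in())"
```

```text
time: 7.58
ee_pos: [0.4722, 0.1191, 0.1432]
eef_rot: [0.994, 0.108, -0.0, 0.0]
ft_force: [-0.2, -0.7, -2.6]
grip_width: 0.245
0.0013661319839438377
the job is handed in; nothing more can be done
None
```

I gripped the yellow-handled gauge while it was home, drew it about 36 mm out along its bore, and handed in at 7.6 s while still holding it. `hand_in` gives no verdict, so what follows is from my own last checks.

- **Bands:** the whole green band shows, with plain steel between it and the bush, and no red. The wrist pose gives 36.0 mm of draw, against the allowed 27–45 mm.
- **Alignment:** the shank looked centred in the bush, and the wrist's path leaned about 26° against the bore's 25°. I did not measure the gauge's final angle directly.
- **Stillness and force:** joint speeds were at most 0.0014 rad/s. The wrist force was about 3 N at most, roughly the gauge's weight plus noise, and the gauge did not slip in the fingers.
- **Stand and blue gauge:** neither had visibly moved in the last scene picture. I compared them by eye rather than refitting their positions.

**Disagreements:** the scene and top cameras differed by about 4 mm on where the gauge was, so I relied on the wrist camera. My first sideways correction also overshot by about 2 mm. I corrected that before closing the fingers.

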